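# Open the power supply: loosen two captive thumbscrews and lift off the cover

## Task

Open the power supply case: turn both captive thumbscrews on its cover a quarter turn counter-clockwise, fully to their stops (a push on the end of a wing will do it), and only then lift the cover off. Set it down gently, the right way up, flat on the middle of the rubber mat, let go of it, and do not knock the other things on the bench about.

Things in the scene. Friction and masses are not known exactly. Their poses are not given: they have to be found in the camera images.
- case: home-made power supply case of plywood and grey sheet steel, fixed to the bench: 150 mm (its x) x 210 mm (its y), 80 mm high. Origin under its centre, on the bench. It stands on the left or the right half of the bench; the mat is on the other half.
- cover: grey steel cover, 0.45 to 0.72 kg with its screws: a shallow tray upside down, 161 mm (x) x 221 mm (y), 24 mm high without handle and screws. Its skirt hangs 20 mm down round the case with 2.5 mm play. Origin at the middle of the skirt's lower edge, z up, axes as the case's; top face 24 mm above the origin, 84 mm above the bench when on the case. It stands level on its skirt.
- handle (a point): centre of the cover's bar handle, in the middle of the cover: an aluminium bar 96 mm long along the cover's x, 12 mm wide (y), 12 mm high, its centre 38 mm above the cover's top face and 62 mm above the cover's origin; two posts 12 mm square, centred 42 mm either side, carry it, free space between and below.
- screw_a (a joint): turn of captive thumbscrew A (rad), counter-clockwise from above: 0 is tight, 1.57 is its stop, where it is loose. It stays where it is left. Its foot under the cover holds the cover to the case until it is turned close to the stop; it stays in the cover. Turning takes about 0.07 N m (2 to 3 N at a wing's end).
- screw_b (a joint): turn of captive thumbscrew B, the same as A.
- screw_a_wing (a point): centre of the wing of thumbscrew A, on its axis, 18 mm above the cover's top face; z up, y along the wing. The dark steel wing is an upright bar 68 mm long and 7 to 8 mm thick, its top 11 mm above this point and its lower edge 11 mm below it; round 22 mm hub. Axis at x +28, y +70 mm in the cover's frame. At joint 0 the wing lies along the cover's y, at 1.57 along the cover's x.
- screw_b_wing (a point): the same for thumbscrew B, whose axis lies at x -28, y -70 mm in the cover's frame.
- mat: black rubber mat lying fixed on the bench, 200 mm (its x) x 260 mm (its y), 5 mm thick; origin under its centre, on the bench.
- screwdriver: loose bystander: screwdriver with a black handle lying between the robot and the case or the mat, about 200 mm long
- wrench: loose bystander: steel wrench lying between the robot and the case or the mat
- rotor: loose bystander: alternator rotor, a 90 mm dark steel drum with a 150 mm shaft, lying at the back of the bench
- meter: loose bystander: black hand multimeter, 170 x 80 x 34 mm, lying on the robot's right
- jar: loose bystander: clear jar with a steel cap, 64 mm wide, 90 mm high, on the robot's left
- pliers: loose bystander: pliers with black handles, about 190 mm long, on the robot's right

How it is judged:
On the way, in this order (a step that is already met when the one before it is completed fails the run):
1. both thumbscrews are turned to within 0.22 rad of their stops while the cover is still on the case (value of joint each of screw_a, screw_b above 1.35 rad and z of cover in the frame of case below 0.068 m), for 0.1 s.
2. the cover is lifted free of the case (z of cover in the frame of case above 0.09 m), for 0.1 s.
At the end, for the whole second after the job is handed in: The cover rests flat and right way up (within 0.08 rad) on the mat, its centre within 60 mm of the mat's centre, at rest and released (horizontal distance between cover and mat below 0.06 m and height (world z) of cover below 0.012 m and angle between cover's own z axis and vertical below 0.08 rad and linear speed of cover below 0.02 m/s and contact force between cover and mat above 0.5 N and contact force between the fingers and cover below 0.05 N); the robot touches nothing.
It fails at once if the cover is dropped (falls out of the fingers faster than 0.6 m/s, a drop of about 20 mm) (linear speed of cover above 0.6 m/s and contact force between the fingers and cover below 0.05 N).
It fails at once if a bystander is moved by more than 40 mm (distance of any of screwdriver, wrench, rotor, meter, jar, pliers from where it was at the start of the episode above 0.04 m).
It also fails if it takes over 64 s, if anything falls off the work surface, if the arm or the gripper's body presses on something with over 40 N, if the wrist force passes 120 N, or if a joint passes its speed limit or range.

## Robot

A 6-joint arm with a two-finger parallel gripper is mounted at the origin on the work surface. World frame = base frame: x ahead of the robot, y to its left, z up, the work surface at z = 0. Lengths are in m, angles in rad, forces in N, time in s.
With the tool pointing down it reaches from about 0.3 to 0.95 m from the base axis. Payload 3.1 kg.
Tool frame: the origin (TCP) lies at the very end of the fingers, on their centre line; the grasp point (between the pads) lies 19 mm behind it (robot.grasp_offset is the distance from the TCP to the grasp point, in m); z points along the fingers, y is the direction in which the jaws open and shut (so a half turn about z gives the same grasp; the last joint's range is limited). The gripper opens to 85 mm and grips with 20 to 120 N. Pads are 22 mm wide; open, the fingers measure 114 mm over their backs; the gripper's body (76 mm by 85 mm) begins 54 mm behind the grasp point. The pads swing forward as they close: fully open they stand 13 mm farther back than shut.
Start: joints at [-1.4, 0.308, 1.634, -0, 1.2, -0.07], TCP at [0.149, -0.607, 0.231] pointing down, gripper open.
Joint ranges: [-3.06, 3.06], [-0.79, 1.96], [0.05, 2.63], [-1.19, 4.34], [0.05, 2.64], [-2.94, 2.94]. Speed limits (rad/s): [2.79, 2.79, 3.14, 3.14, 3.14, 3.14].

## Interface

Orientations are given as a unit quaternion [w, x, y, z].
In Python, from station import robot gives the robot as it stands.
- The arm moves only by the shell command python3 -m crank 'ROWS'. ROWS is JSON, one flat list of numbers, 7 for each row, row after row: the shift along the tool's x, y, z in cm, then the turn, a rotation vector about the tool's x, y, z in rad, then the finger opening in cm, from 0 to 8.54. A call has 1 to 12 rows; each row shifts and turns the commanded pose from where the row before left it, along the tool's axes as they then stand; what a row does not reach is not made up. A row lasts 1/12 s, in which the tool goes at most 41.7 mm and 7.16 degrees, less where a joint would pass 70% of its speed; a pose out of reach is approached as far as the arm can. A call with a gripper value outside its range is refused whole. The fingers move at their own pace and stop on an object; the grip force is fixed at half the most. Time passes only in rows, so rows that do not move let the fingers close. It gives the time, the measured TCP pose, the force and the opening at its end, in the units of the state.
- robot.get_obs(): the state, without advancing time (a new reading comes with each control period).
- robot.read_camera(name): name is "side" or "top" or "wrist"; returns a dict with "color" (480x640x3 uint8, red, green, blue), "range_z" (480x640 float32, m along the optical axis (not along the pixel's ray), 0 where there is no reading), "fx", "fy", "cx", "cy" (pixels), "position" and "orientation" of the camera in the world. Camera axes: x right, y down, z forward; pixel columns grow to the right and rows downward; lengths in m; the calibration is good to about 2 mm. A picture is of the moment at which its call begins.
- robot.sign_off(): hands the job in, once; it reports no verdict.
The state is a dict: "time_s": time; "joint_pos": joint angles; "qvel": joint speeds; "joint_torque": joint torques, N m; "eef_pos": TCP position; "tool_rot": TCP orientation; "wrist_force": force on the tool from outside, world axes, zero at the start; "moment": the same for the moment, N m; "grip_width": finger opening in m.
Only numpy, scipy, OpenCV 4.12 (cv2) and the standard library are available. Lean on these libraries where they do the work, as an engineer would, in place of code of your own. Each camera call takes 0.05 s, during which the arm holds its last target.

## Working session

There is one attempt and no reset: what is moved stays moved. The work goes in short steps, Python scripts to look and compute and a shell command to move; the robot and the scene stay as the last step left them, time stands still between calls to the robot, and variables do not carry over. Pictures are saved under pics/ and viewed, and the job is handed in when it is done.

```bash
ls; mkdir -p pics; python3 - <<'E'
from station import robot
import cv2
o=robot.get_obs()
for k,v in o.items(): print(k,v)
print(robot.grasp_offset)
for n in ("top","side"):
    c=robot.read_camera(n)
    print(n,c["fx"],c["fy"],c["cx"],c["cy"],c["position"],c["orientation"])
    cv2.imwrite(f"pics/{n}0.png",c["color"][:,:,::-1])
E
```

```text
pics
time_s 0.0
joint_pos [-1.39971703e+00  3.09033974e-01  1.63519706e+00  2.49090977e-06
  1.19970230e+00 -6.97077863e-02]
qvel [-0.00163717 -0.00027394 -0.00182517 -0.00054535 -0.00061353  0.00109622]
joint_torque [ 4.31746075e-04 -4.15251052e+01 -2.76664853e+01  4.45021385e-06
  1.03135110e-02 -1.00533785e-05]
eef_pos [ 0.14886978 -0.60615695  0.23002404]
tool_rot [-1.16889632e-03  9.92760822e-01  1.20102376e-01 -5.81355379e-05]
wrist_force [ 0.20880732 -0.30316078 -0.3169706 ]
moment [ 0.01910416 -0.02454371  0.03029291]
grip_width 0.08550373448179946
0.0187
top 569.1293735142611 569.1293735142611 323.69031366219167 237.75726016775238 [ 0.25286039 -0.01660154  1.85461074] [ 0.06670852 -0.69619751  0.71168749 -0.06602972]
side 477.9435070472282 477.9435070472282 320.2490672552398 239.32315195061508 [0.41603536 0.85274245 0.98132956] [ 0.03590499 -0.0846328   0.92218624 -0.37566029]
```

View pics/top0.png

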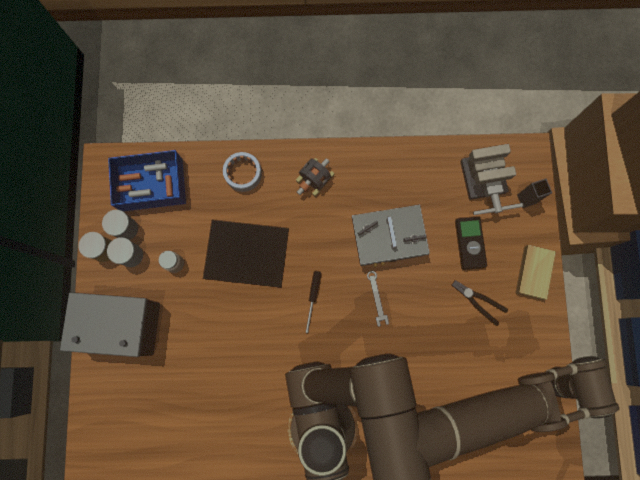

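View pics/side0.png

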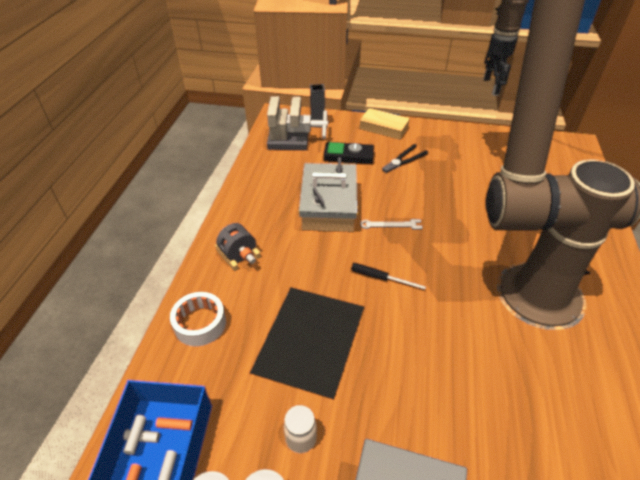

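The top view shows the case at about (391,236), with the handle at (392,233) and the wings at (368,230) and (414,239). The mat is at (247,253), with the screwdriver at (313,300) and the wrench at (377,298) in front. Next I measure these from depth in both views.

```bash
cat > h.py <<'E'
import numpy as np, cv2
from station import robot
from scipy.spatial.transform import Rotation as R
def rot(q): return R.from_quat([q[1],q[2],q[3],q[0]])
def cloud(c):
    z=c["range_z"].astype(float); v,u=np.mgrid[:480,:640]
    p=np.stack([(u-c["cx"])/c["fx"]*z,(v-c["cy"])/c["fy"]*z,z],-1)
    w=p@rot(c["orientation"]).as_matrix().T+np.array(c["position"])
    w[z==0]=np.nan
    return w
def rect(P):
    r=cv2.minAreaRect((P[:,:2]*1000).astype(np.float32)); return r
E
python3 - <<'E'
from h import *
for n in ("top","side"):
    c=robot.read_camera(n); w=cloud(c); hsv=cv2.cvtColor(c["color"],cv2.COLOR_RGB2HSV)
    x,y,z=w[...,0],w[...,1],w[...,2]
    box=(x>.35)&(x<.85)
    m=box&(y<-.05)&(y>-.42)&(z>.070)&(z<.094)
    m=cv2.morphologyEx(m.astype(np.uint8),cv2.MORPH_OPEN,np.ones((3,3)))
    k,l,s,_=cv2.connectedComponentsWithStats(m); 
    for i in np.argsort(-s[1:,4])[:3]+1:
        P=w[l==i]; print(n,"top face",s[i],rect(P),np.median(P[:,2]), P[:,:2].mean(0))
    m=box&(y<-.05)&(y>-.42)&(z>.096)&(z<.2)
    k,l,s,_=cv2.connectedComponentsWithStats(m.astype(np.uint8))
    for i in range(1,k):
        if s[i,4]>5:
            P=w[l==i]; print(n,"hi",s[i],rect(P),np.percentile(P[:,2],[50,95]),P[:,:2].mean(0))
    m=box&(y>.0)&(y<.5)&(hsv[...,2]<60)&(z<.03)
    k,l,s,_=cv2.connectedComponentsWithStats(m.astype(np.uint8)); i=1+np.argmax(s[1:,4])
    P=w[l==i]; print(n,"mat",s[i],rect(P),np.median(P[:,2]))
E
```

```text
top top face [ 352  205   77   60 3087] ((598.01611328125, -228.8592529296875), (163.0166473388672, 221.93621826171875), 7.657465934753418) 0.08364675667008092 [ 0.59492095 -0.22822474]
top hi [386 216  11  33 139] ((597.650390625, -228.83961486816406), (96.63490295410156, 13.332139015197754), 7.49491548538208) [0.12678034 0.13469612] [ 0.59636662 -0.22851772]
top hi [357 221  21  14  83] ((615.77587890625, -155.42645263671875), (20.60662841796875, 68.81309509277344), 43.398582458496094) [0.10858491 0.11756191] [ 0.61512677 -0.15543401]
top hi [403 235  23   7  87] ((579.0680541992188, -300.88201904296875), (69.20597839355469, 19.60262680053711), 84.87710571289062) [0.10944864 0.11929198] [ 0.57870843 -0.30087296]
top mat [ 204  220   85   68 4556] ((559.8456420898438, 238.5135955810547), (257.393310546875, 199.01309204101562), 82.13592529296875) 0.004865670560778912
side top face [ 299  163   58   54 2435] ((594.053466796875, -227.46804809570312), (160.7386016845703, 228.8425750732422), 7.640964984893799) 0.08371745589909463 [ 0.58967385 -0.20939263]
side hi [313 158  33  27 280] ((603.3648681640625, -271.57806396484375), (93.49917602539062, 111.47262573242188), 12.536301612854004) [0.12073106 0.12943542] [ 0.59000373 -0.24128082]
side hi [313 187  12  20 100] ((610.1610717773438, -152.4751434326172), (19.180992126464844, 71.9847640991211), 32.74674987792969) [0.10825547 0.11462661] [ 0.61088882 -0.15046575]
side mat [ 252  289  110  108 7264] ((558.1607666015625, 241.28549194335938), (254.1700439453125, 192.07830810546875), 82.21871948242188) 0.004840006739757818
```

```bash
cat >> h.py <<'E'
def go(p,yaw=None,o=None):
    """print shift (cm, tool axes now), then turn (rotvec, tool axes) to vertical tool with x axis at yaw deg"""
    o=o or robot.get_obs(); r=rot(o["tool_rot"]); e=np.array(o["eef_pos"])
    print("t",round(o["time_s"],2),"eef",e.round(4),"yaw",np.degrees(np.arctan2(*r.as_matrix()[[1,0],0])).round(2),"tilt",np.degrees(np.arccos(-r.as_matrix()[2,2])).round(2),"j",np.round(o["joint_pos"],2),"F",np.round(o["wrist_force"],1),"M",np.round(o["moment"],2),"w",round(o["grip_width"],4))
    if p is not None: print(" shift cm",(r.inv().apply(np.array(p)-e)*100).round(2))
    if yaw is not None:
        t=R.from_euler("z",yaw,degrees=True)*R.from_euler("x",180,degrees=True)
        print(" turn",(r.inv()*t).as_rotvec().round(3))
E
python3 - <<'E'
from h import *
c=robot.read_camera("wrist"); o=robot.get_obs()
r=rot(o["tool_rot"])
print("cam in tool",r.inv().apply(np.array(c["position"])-o["eef_pos"]), "cam axes in tool\n",(r.inv()*rot(c["orientation"])).as_matrix().round(2),c["fx"])
go([0.53,-0.2285,0.32],97.6)
E
```

```text
cam in tool [ 0.08239919 -0.00046898 -0.14244724] cam axes in tool
 [[-0.   -0.95 -0.32]
 [ 1.   -0.   -0.  ]
 [ 0.   -0.32  0.95]] 394.8404532683386
t 0.25 eef [ 0.1489 -0.6066  0.2306] yaw 13.8 tilt 0.07 j [-1.4   0.31  1.63 -0.    1.2  -0.07] F [0.6 0.3 0.4] M [ 0.05  0.   -0.05] w 0.0855
 shift cm [ 46.02 -27.64  -8.9 ]
 turn [-1.000e-03 -1.000e-03 -1.463e+00]
```

```bash
python3 -m crank '[2.92,-1.45,-0.5,0,0,0,8.5, 2.92,-1.45,-0.5,0,0,0,8.5, 2.92,-1.45,-0.5,0,0,0,8.5, 2.92,-1.45,-0.5,0,0,0,8.5, 2.92,-1.45,-0.5,0,0,0,8.5, 2.92,-1.45,-0.5,0,0,0,8.5, 2.92,-1.45,-0.5,0,0,0,8.5, 2.92,-1.45,-0.5,0,0,0,8.5, 2.92,-1.45,-0.5,0,0,0,8.5, 2.92,-1.45,-0.5,0,0,0,8.5, 2.92,-1.45,-0.5,0,0,0,8.5, 2.92,-1.45,-0.5,0,0,0,8.5]'
python3 -m crank '[2.92,-1.45,-0.5,0,0,0,8.5, 2.92,-1.45,-0.5,0,0,0,8.5, 2.92,-1.45,-0.5,0,0,0,8.5, 2.92,-1.45,-0.5,0,0,0,8.5, 2.92,-1.45,-0.5,0,0,0,8.5, 2.92,-1.45,-0.5,0,0,0,8.5]'
python3 -m crank '[0,0,0,0,0,-0.122,4, 0,0,0,0,0,-0.122,4, 0,0,0,0,0,-0.122,4, 0,0,0,0,0,-0.122,4, 0,0,0,0,0,-0.122,4, 0,0,0,0,0,-0.122,4, 0,0,0,0,0,-0.122,4, 0,0,0,0,0,-0.122,4, 0,0,0,0,0,-0.122,4, 0,0,0,0,0,-0.122,4, 0,0,0,0,0,-0.122,4, 0,0,0,0,0,-0.122,4]'
python3 - <<'E'
from h import *
c=robot.read_camera("wrist")
cv2.imwrite("pics/w1.png",c["color"][:,:,::-1]); np.savez("w1.npz",**c)
go([0.597,-0.2285,0.32],97.6)
E
```

```text
time_s: 1.25
eef_pos: [0.4488, -0.3532, 0.2915]
tool_rot: [0.0, 0.993, 0.12, 0.0]
wrist_force: [0.5, -0.4, -0.5]
grip_width: 0.0849
time_s: 1.75
eef_pos: [0.5982, -0.2269, 0.3214]
tool_rot: [-0.0, 0.993, 0.12, -0.0]
wrist_force: [0.2, -1.2, 0.2]
grip_width: 0.0848
time_s: 2.75
eef_pos: [0.5971, -0.2281, 0.321]
tool_rot: [-0.0, 0.656, 0.755, -0.0]
wrist_force: [-0.7, 0.7, -0.8]
grip_width: 0.0401
t 2.8 eef [ 0.5971 -0.2281  0.321 ] yaw 98.24 tilt 0.03 j [-0.43  0.27  1.5   0.    1.37 -0.58] F [-0.3 -1.2  0.4] M [-0.05  0.04  0.01] w 0.0401
 shift cm [-0.04 -0.01  0.1 ]
 turn [-0.    -0.     0.011]
```

View pics/w1.png

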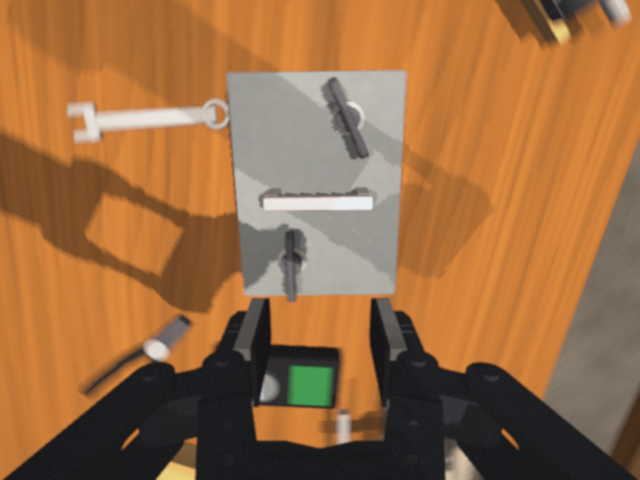

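Wrist view: wing A is centred near (348,117), with its top end leaning left (counter-clockwise). Wing B is near (291,265), roughly along the case's y. The handle runs (265–372, 202). I'll measure the wings' angles from this depth.

```bash
python3 - <<'E'
from h import *
c=dict(np.load("w1.npz")); w=cloud(c)
x,y,z=w[...,0],w[...,1],w[...,2]
C=np.array([.597,-.2285]); th=np.radians(7.6)
d=np.stack([x-C[0],y-C[1]],-1); lx=d[...,0]*np.cos(th)+d[...,1]*np.sin(th); ly=-d[...,0]*np.sin(th)+d[...,1]*np.cos(th)
m=(abs(lx)<.09)&(abs(ly)<.12)&(z>.075)&(z<.092)
P=w[m]; print("face",rect(P),np.median(P[:,2]),np.percentile(lx[m],[.5,99.5]),np.percentile(ly[m],[.5,99.5]))
for nm,mm in (("A",ly>.03),("B",ly<-.03),("H",abs(ly)<.03)):
  for lo in (.096,.108):
    m=mm&(abs(lx)<.08)&(abs(ly)<.125)&(z>lo)&(z<.15)
    q=np.stack([lx[m],ly[m]],-1); u,s,vt=np.linalg.svd(q-q.mean(0)); ang=np.degrees(np.arctan2(vt[0,1],vt[0,0]))%180
    print(nm,lo,m.sum(),"local mean",q.mean(0).round(4),"ang in case",ang.round(1),"zpct",np.percentile(z[m],[5,50,95,99]).round(4),"world",w[m].mean(0).round(4), "len",np.ptp((q-q.mean(0))@vt[0]).round(4),np.ptp((q-q.mean(0))@vt[1]).round(4))
E
```

```text
face ((594.9569702148438, -228.6256561279297), (161.43917846679688, 221.69398498535156), 7.767509460449219) 0.08395292062728843 [-0.08165504  0.07752978] [-0.10858482  0.11019977]
A 0.096 1096 local mean [0.0249 0.0715] ang in case 114.7 zpct [0.1006 0.1119 0.1138 0.1144] world [ 0.6122 -0.1543  0.1091] len 0.0734 0.0212
A 0.108 750 local mean [0.0251 0.0716] ang in case 114.8 zpct [0.11   0.1125 0.1139 0.1144] world [ 0.6124 -0.1542  0.1124] len 0.0702 0.008
B 0.096 810 local mean [-0.0291 -0.0664] ang in case 90.3 zpct [0.1004 0.1117 0.1138 0.1145] world [ 0.5769 -0.2982  0.1088] len 0.0712 0.0208
B 0.108 525 local mean [-0.0295 -0.0679] ang in case 90.3 zpct [0.1092 0.1126 0.1139 0.1147] world [ 0.5768 -0.2997  0.1123] len 0.0699 0.0081
H 0.096 1761 local mean [-0.002  0.002] ang in case 0.3 zpct [0.1105 0.1276 0.129  0.1295] world [ 0.5947 -0.2268  0.1255] len 0.0955 0.0118
H 0.108 1687 local mean [-0.002   0.0018] ang in case 0.3 zpct [0.1196 0.1276 0.129  0.1295] world [ 0.5947 -0.227   0.1265] len 0.0955 0.0118
```

```bash
python3 - <<'E'
from h import *
c=dict(np.load("w1.npz")); w=cloud(c)
C=np.array([.595,-.228]); th=np.radians(7.7)
for nm,off,a in (("A",(.028,.070),114.8),("B",(-.028,-.070),90.3)):
    s=R.from_euler("z",th).apply([*off,0])[:2]+C
    d=w[...,:2]-s; al=np.radians(a)+th; u=d@[np.cos(al),np.sin(al)]; v=d@[-np.sin(al),np.cos(al)]
    m=(abs(v)>5.5e-3)&(np.hypot(u,v)<.013)&(w[...,2]<.13); print(nm,s.round(4),"wing yaw",np.degrees(al).round(1),np.histogram(w[...,2][m],bins=np.arange(.08,.118,.003)))
    m=(abs(v)<.02)&(abs(u)<.045)&(w[...,2]>.109)&(w[...,2]<.13); print("wing u",np.percentile(u[m],[1,50,99]).round(4),"v",np.percentile(v[m],[1,50,99]).round(4))
E
```

```text
A [ 0.6134 -0.1549] wing yaw 122.5 (array([  1,  97,  12,   2,   1,   3,  47, 137,   0,   0,   0,   0]), array([0.08 , 0.083, 0.086, 0.089, 0.092, 0.095, 0.098, 0.101, 0.104,
       0.107, 0.11 , 0.113, 0.116]))
wing u [-0.0332  0.0015  0.0333] v [-0.0035  0.0005  0.0043]
B [ 0.5766 -0.3011] wing yaw 98.0 (array([ 0, 76, 10, 13, 11, 10, 49, 85,  0,  0,  0,  0]), array([0.08 , 0.083, 0.086, 0.089, 0.092, 0.095, 0.098, 0.101, 0.104,
       0.107, 0.11 , 0.113, 0.116]))
wing u [-0.0332  0.0011  0.0335] v [-0.004  -0.0003  0.0037]
```

```bash
python3 - <<'E'
from h import *
go([0.6134,-0.1549,.150],122.5)
E
```

```text
t 2.8 eef [ 0.5971 -0.2281  0.321 ] yaw 98.24 tilt 0.03 j [-0.43  0.27  1.5   0.    1.37 -0.58] F [-0.3 -1.2  0.4] M [-0.05  0.04  0.01] w 0.0401
 shift cm [ 7.01  2.67 17.1 ]
 turn [-0.    -0.    -0.423]
```

```bash
python3 -m crank '[1.17,0.445,2.85,0,0,0,2.4, 1.17,0.445,2.85,0,0,0,2.4, 1.17,0.445,2.85,0,0,0,2.4, 1.17,0.445,2.85,0,0,0,2.4, 1.17,0.445,2.85,0,0,0,2.4, 1.17,0.445,2.85,0,0,0,2.4, 0,0,0,0,0,-0.106,2.4, 0,0,0,0,0,-0.106,2.4, 0,0,0,0,0,-0.106,2.4, 0,0,0,0,0,-0.106,2.4, 0,0,0,0,0,0,2.4]'
python3 - <<'E'
from h import *
c=robot.read_camera("wrist")
cv2.imwrite("pics/w2.png",c["color"][:,:,::-1])
go([0.6134,-0.1549,.1045],122.5)
E
```

```text
time_s: 3.72
eef_pos: [0.6142, -0.1549, 0.15]
tool_rot: [-0.0, 0.485, 0.874, -0.0]
wrist_force: [-0.2, -0.4, 0.1]
grip_width: 0.024
t 3.77 eef [ 0.6143 -0.155   0.1501] yaw 121.75 tilt 0.02 j [-0.32  0.41  1.67  0.    1.06 -0.87] F [ 0.2  0.7 -0.7] M [ 0.   -0.04 -0.  ] w 0.0236
 shift cm [ 0.05 -0.07  4.56]
 turn [-0.    -0.    -0.013]
```

View pics/w2.png

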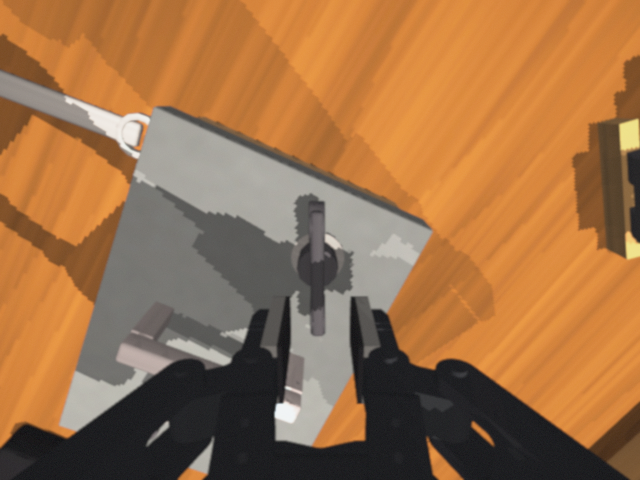

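The wing at column 318 sits centred between the fingertips (285/355), so the straddle is aligned. Descending.

```bash
python3 -m crank '[0,-0.03,0.9,0,0,0,2.4, 0,-0.03,0.9,0,0,0,2.4, 0,0,0.9,0,0,0,2.4, 0,0,0.9,0,0,0,2.4, 0,0,0.9,0,0,0,1.4, 0,0,0,0,0,0,1.4, 0,0,0,0,0,0,1.4]'
python3 - <<'E'
from h import *
go([0.6134,-0.1549,.1045],187.7)
E
```

```text
time_s: 4.35
eef_pos: [0.6132, -0.1552, 0.1042]
tool_rot: [-0.001, 0.485, 0.874, -0.0]
wrist_force: [-0.7, -1.0, 0.2]
grip_width: 0.0141
t 4.35 eef [ 0.6132 -0.1552  0.1042] yaw 121.95 tilt 0.11 j [-0.32  0.46  1.7   0.    0.98 -0.87] F [-0.7 -1.   0.2] M [0.02 0.02 0.02] w 0.0141
 shift cm [ 0.01  0.03 -0.03]
 turn [-0.    -0.002 -1.148]
```

```bash
python3 -m crank '[0,0,0,0,0,-0.0957,1.4, 0,0,0,0,0,-0.0957,1.4, 0,0,0,0,0,-0.0957,1.4, 0,0,0,0,0,-0.0957,1.4, 0,0,0,0,0,-0.0957,1.4, 0,0,0,0,0,-0.0957,1.4, 0,0,0,0,0,-0.0957,1.4, 0,0,0,0,0,-0.0957,1.4, 0,0,0,0,0,-0.0957,1.4, 0,0,0,0,0,-0.0957,1.4, 0,0,0,0,0,-0.0957,1.4, 0,0,0,0,0,-0.0957,1.4]'
python3 - <<'E'
from h import *
go([0.6134,-0.1549,.1045],187.7)
E
```

```text
time_s: 5.35
eef_pos: [0.6129, -0.1557, 0.1055]
tool_rot: [-0.001, -0.07, 0.998, -0.0]
wrist_force: [-2.0, -1.2, 1.2]
grip_width: 0.0139
t 5.35 eef [ 0.6129 -0.1557  0.1055] yaw -171.98 tilt 0.11 j [-0.32  0.46  1.7  -0.    0.98 -2.03] F [-2.  -1.2  1.2] M [-0.19  0.35 -0.09] w 0.0139
 shift cm [-0.06  0.07  0.1 ]
 turn [-0.    -0.002  0.006]
```

```bash
python3 -m crank '[0,0,0,0,0,-0.06,1.2, 0,0,0,0,0,-0.06,1.0, 0,0,0,0,0,0,0.9, 0,0,0,0,0,0,0.9]'
python3 - <<'E'
from h import *
go([0.6134,-0.1549,.1045],187.7)
E
```

```text
time_s: 5.68
eef_pos: [0.6138, -0.1557, 0.1055]
tool_rot: [0.0, -0.127, 0.992, -0.0]
wrist_force: [1.0, -1.5, 0.4]
grip_width: 0.0091
t 5.68 eef [ 0.6138 -0.1557  0.1055] yaw -165.45 tilt 0.03 j [-0.32  0.46  1.7  -0.    0.98 -2.14] F [ 1.  -1.5  0.4] M [-0.16  0.08 -0.1 ] w 0.0091
 shift cm [0.02 0.08 0.1 ]
 turn [-0.    -0.     0.119]
```

```bash
python3 -m crank '[0,0,0,0,0,0.03,2.4, 0,0,0,0,0,0,2.4, 0,0,-1.5,0,0,0,2.4, 0,0,-3,0,0,0,2.4, 0,0,-3,0,0,0,2.4, 0,0,-3,0,0,0,2.4, 0,0,-2,0,0,0,2.4]'
python3 - <<'E'
from h import *
c=robot.read_camera("wrist")
cv2.imwrite("pics/w3.png",c["color"][:,:,::-1]); np.savez("w3.npz",**c)
w=cloud(c)
C=np.array([.595,-.228]); th=np.radians(7.7)
s=R.from_euler("z",th).apply([.028,.07,0])[:2]+C
d=w[...,:2]-s; m=(np.hypot(d[...,0],d[...,1])<.042)&(w[...,2]>.108)&(w[...,2]<.118); q=d[m]
vt=np.linalg.svd(q-q.mean(0))[2]; print(m.sum(),q.mean(0),"joint A",(np.degrees(np.arctan2(vt[0,1],vt[0,0]))-7.7-90)%180)
go([0.5766,-0.3011,.25],98)
E
```

```text
time_s: 6.27
eef_pos: [0.6152, -0.1556, 0.234]
tool_rot: [0.002, -0.113, 0.994, -0.001]
wrist_force: [1.0, -0.3, 0.8]
grip_width: 0.0237
1015 [-0.002456   -0.00116529] joint A 89.43652284429866
t 6.32 eef [ 0.6176 -0.1563  0.2384] yaw -167.07 tilt 0.67 j [-0.32  0.32  1.61  0.    1.21 -2.11] F [ 1.7 -0.2  3.7] M [ 0.01 -0.04 -0.02] w 0.0238
 shift cm [  7.22 -13.2   -1.15]
 turn [0.004 0.012 1.657]
```

View pics/w3.png

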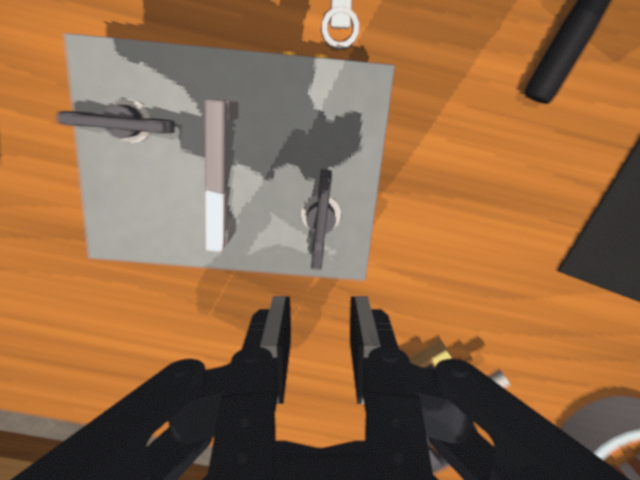

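Wing A (320,215) is now parallel to the handle (joint A = 89.4°), and B (118,122) is unchanged. Now B.

```bash
python3 -m crank '[1.44,-2.64,0,0,0,0,2.4, 1.44,-2.64,0,0,0,0,2.4, 1.44,-2.64,0,0,0,0,2.4, 1.44,-2.64,0,0,0,0,2.4, 1.44,-2.64,0,0,0,0,2.4, 0,0,0,0,0,0.1184,2.4, 0,0,0,0,0,0.1184,2.4, 0,0,0,0,0,0.1184,2.4, 0,0,0,0,0,0.1184,2.4, 0,0,0,0,0,0.1184,2.4, 0,0,0,0,0,0.1184,2.4, 0,0,0,0,0,0.1184,2.4]'
python3 -m crank '[0,0,1.5,0,0,0.1184,2.4, 0,0,1.5,0,0,0.1184,2.4, 0,0,1.5,0,0,0.1184,2.4, 0,0,1.5,0,0,0.1184,2.4, 0,0,1.5,0,0,0.1184,2.4, 0,0,1.0,0,0,0.1184,2.4, 0,0,0,0,0,0.1184,2.4, 0,0,0,0,0,0,2.4]'
python3 - <<'E'
from h import *
c=robot.read_camera("wrist")
cv2.imwrite("pics/w4.png",c["color"][:,:,::-1])
go([0.5766,-0.3011,.1045],98)
E
```

```text
time_s: 7.32
eef_pos: [0.5731, -0.2999, 0.2299]
tool_rot: [-0.0, 0.3, 0.954, 0.0]
wrist_force: [-0.3, 1.0, 0.5]
grip_width: 0.0237
time_s: 7.98
eef_pos: [0.5723, -0.2994, 0.1436]
tool_rot: [-0.001, 0.657, 0.754, -0.0]
wrist_force: [-0.3, -0.3, -0.7]
grip_width: 0.0242
t 8.03 eef [ 0.5729 -0.2998  0.1445] yaw 98.08 tilt 0.06 j [-0.55  0.44  1.64  0.    1.06 -0.69] F [-0.5 -1.1 -1. ] M [0.03 0.01 0.02] w 0.0239
 shift cm [-0.18  0.35  4.  ]
 turn [-0.001 -0.001  0.001]
```

View pics/w4.png

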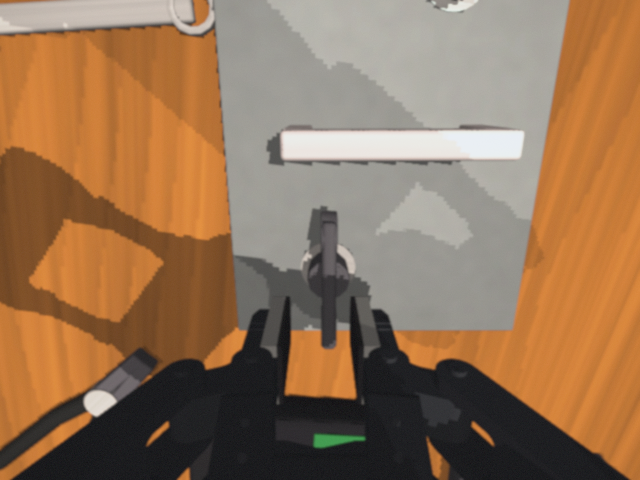

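B's wing is at column 329, 9 px right of the finger centre (320). That agrees with the +3.5 mm shift computed, so I correct by that and descend.

```bash
python3 -m crank '[-0.18,0.36,0,0,0,0,2.4, 0,0,1,0,0,0,2.4, 0,0,1,0,0,0,2.4, 0,0,1,0,0,0,2.4, 0,0,1,0,0,0,1.4, 0,0,0,0,0,0,1.4, 0,0,0,0,0,0,1.4]'
python3 - <<'E'
from h import *
go([0.5766,-0.3011,.1045],187.7)
E
```

```text
time_s: 8.62
eef_pos: [0.5763, -0.301, 0.104]
tool_rot: [-0.001, 0.656, 0.755, -0.0]
wrist_force: [0.5, -0.2, 0.5]
grip_width: 0.014
t 8.62 eef [ 0.5763 -0.301   0.104 ] yaw 97.96 tilt 0.13 j [-0.55  0.49  1.65 -0.    1.   -0.69] F [ 0.5 -0.2  0.5] M [0.01 0.04 0.05] w 0.014
 shift cm [-0.02  0.03 -0.05]
 turn [-0.    -0.003 -1.566]
```

```bash
python3 -m crank '[0,0,0,0,0,-0.112,1.4, 0,0,0,0,0,-0.112,1.4, 0,0,0,0,0,-0.112,1.4, 0,0,0,0,0,-0.112,1.4, 0,0,0,0,0,-0.112,1.4, 0,0,0,0,0,-0.112,1.4, 0,0,0,0,0,-0.112,1.4, 0,0,0,0,0,-0.112,1.4, 0,0,0,0,0,-0.112,1.4, 0,0,0,0,0,-0.112,1.4]'
python3 -m crank '[0,0,0,0,0,-0.112,1.4, 0,0,0,0,0,-0.112,1.4, 0,0,0,0,0,-0.112,1.4, 0,0,0,0,0,-0.112,1.4, 0,0,0,0,0,-0.06,1.2, 0,0,0,0,0,-0.06,1.0, 0,0,0,0,0,0,0.9, 0,0,0,0,0,0,0.9]'
python3 - <<'E'
from h import *
go([0.6134,-0.1549,.1045],187.7)
E
python3 -m crank '[0,0,0,0,0,0.03,2.4, 0,0,0,0,0,0,2.4, 0,0,-1.5,0,0,0,2.4, 0,0,-3,0,0,0,2.4, 0,0,-3,0,0,0,2.4, 0,0,-3,0,0,0,2.4, 0,0,-3,0,0,0,2.4, -2.4,4,-1.5,0,0,0,8.5, -2.4,4,0,0,0,0,8.5, 0,0,0,0,0,0,8.5]'
python3 - <<'E'
from h import *
c=robot.read_camera("wrist")
cv2.imwrite("pics/w5.png",c["color"][:,:,::-1]); np.savez("w5.npz",**c)
w=cloud(c)
C=np.array([.595,-.228]); th=np.radians(7.7)
for nm,k in (("A",1),("B",-1)):
    s=R.from_euler("z",th).apply([.028*k,.07*k,0])[:2]+C
    d=w[...,:2]-s; m=(np.hypot(d[...,0],d[...,1])<.042)&(w[...,2]>.108)&(w[...,2]<.118); q=d[m]
    vt=np.linalg.svd(q-q.mean(0))[2]; print(nm,m.sum(),q.mean(0),"joint",(np.degrees(np.arctan2(vt[0,1],vt[0,0]))-7.7-90)%180)
d=(w[...,:2]-C)@R.from_euler("z",th).as_matrix()[:2,:2]
m=(abs(d[...,0])<.06)&(abs(d[...,1])<.02)&(w[...,2]>.12)&(w[...,2]<.14)
q=d[m]; print("handle local",rect(np.c_[q,q]),np.median(w[m][:,2]),"world",(C+R.from_euler("z",th).as_matrix()[:2,:2]@((q.max(0)+q.min(0))/2)).round(4))
go([0.595,-0.228,.30],187.7)
E
```

```text
time_s: 9.45
eef_pos: [0.5761, -0.3016, 0.1053]
tool_rot: [-0.001, 0.153, 0.988, -0.0]
wrist_force: [-2.0, -1.0, 0.6]
grip_width: 0.0138
time_s: 10.12
eef_pos: [0.5769, -0.302, 0.1053]
tool_rot: [0.0, -0.127, 0.992, -0.001]
wrist_force: [-0.5, -2.7, -1.7]
grip_width: 0.009
t 10.12 eef [ 0.5769 -0.302   0.1053] yaw -165.42 tilt 0.06 j [-0.55  0.49  1.65 -0.    1.   -2.37] F [-0.5 -2.7 -1.7] M [-0.4  -0.07 -0.02] w 0.009
 shift cm [-7.24 13.32  0.07]
 turn [-0.001 -0.     0.12 ]
time_s: 10.95
eef_pos: [0.6048, -0.2177, 0.2555]
tool_rot: [0.003, -0.115, 0.993, 0.002]
wrist_force: [-0.2, -0.3, -0.0]
grip_width: 0.0594
A 893 [-0.00243451 -0.00183429] joint 89.19152302237458
B 1103 [-0.00173014 -0.00046003] joint 89.42736228160062
handle local ((-0.13990402221679688, -0.8488469123840332), (95.53034210205078, 11.985721588134766), 0.10768052935600281) 0.1278506972120968 world [ 0.595  -0.2289]
t 11.0 eef [ 0.6034 -0.2203  0.2542] yaw -166.79 tilt 0.11 j [-0.42  0.32  1.57  0.    1.25 -2.22] F [-0.3  0.  -0.6] M [-0.01 -0.03 -0.04] w 0.0668
 shift cm [ 0.98 -0.55 -4.58]
 turn [0.001 0.002 0.096]
```

View pics/w5.png

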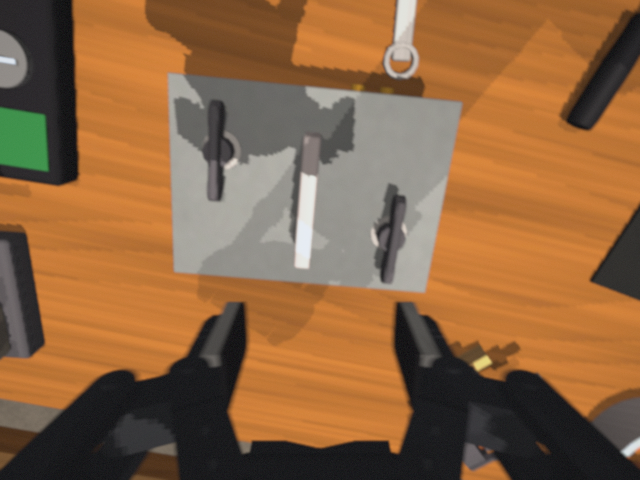

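Both wings, A (392,238) and B (215,150), are now parallel to the handle bar (309,200), measured at 89°. Now the handle grasp.

```bash
python3 -m crank '[0.98,-0.50,0,0,0,0,4, 0,0,0,0,0,0.096,4, 0,0,2.5,0,0,0,4, 0,0,2.5,0,0,0,4, 0,0,2.5,0,0,0,4, 0,0,2,0,0,0,4, 0,0,0,0,0,0,4, 0,0,0,0,0,0,4]'
python3 - <<'E'
from h import *
go([0.595,-0.2285,.103],187.7)
E
```

```text
time_s: 11.67
eef_pos: [0.5913, -0.232, 0.156]
tool_rot: [-0.002, -0.064, 0.998, 0.001]
wrist_force: [-0.1, -0.4, 0.0]
grip_width: 0.0401
t 11.67 eef [ 0.5913 -0.232   0.156 ] yaw -172.65 tilt 0.28 j [-0.44  0.41  1.66 -0.    1.08 -2.14] F [-0.1 -0.4  0. ] M [-0.01 -0.06  0.02] w 0.0401
 shift cm [-0.43  0.29  5.3 ]
 turn [ 0.002 -0.004 -0.006]
```

```bash
python3 -m crank '[-0.4,0.29,0,0,0,0,4, 0,0,1.3,0,0,0,4, 0,0,1.3,0,0,0,4, 0,0,1.3,0,0,0,4, 0,0,1.3,0,0,0,4, 0,0,0,0,0,0,4]'
python3 - <<'E'
from h import *
go([0.595,-0.2285,.103],187.7)
E
python3 -m crank '[0,0,0,0,0,0,1.6, 0,0,0,0,0,0,1.0, 0,0,0,0,0,0,0.5, 0,0,0,0,0,0,0, 0,0,0,0,0,0,0, 0,0,0,0,0,0,0]'
python3 - <<'E'
from h import *
go([0.595,-0.2285,.103],187.7)
E
```

```text
time_s: 12.17
eef_pos: [0.5943, -0.2263, 0.1016]
tool_rot: [-0.003, -0.065, 0.998, 0.002]
wrist_force: [-1.1, 0.9, -0.3]
grip_width: 0.0404
t 12.17 eef [ 0.5943 -0.2263  0.1016] yaw -172.54 tilt 0.43 j [-0.43  0.47  1.69 -0.    0.99 -2.13] F [-1.1  0.9 -0.3] M [-0.03  0.02 -0.03] w 0.0404
 shift cm [-0.04 -0.22 -0.14]
 turn [ 0.004 -0.006 -0.004]
time_s: 12.67
eef_pos: [0.5976, -0.2278, 0.1063]
tool_rot: [0.0, -0.065, 0.998, -0.0]
wrist_force: [1.2, -1.0, -2.5]
grip_width: 0.0105
t 12.67 eef [ 0.5976 -0.2278  0.1063] yaw -172.55 tilt 0.06 j [-0.43  0.47  1.68  0.    0.99 -2.13] F [ 1.2 -1.  -2.5] M [ 0.04 -0.16 -0.02] w 0.0105
 shift cm [ 0.27 -0.03  0.33]
 turn [-0.     0.001 -0.004]
```

```bash
python3 -m crank '[0,0,-0.3,0,0,0,0, 0,0,-0.4,0,0,0,0, 0,0,-0.5,0,0,0,0, 0,0,-0.6,0,0,0,0, 0,0,-0.6,0,0,0,0, 0,0,-0.6,0,0,0,0, 0,0,-0.5,0,0,0,0]'
python3 - <<'E'
from h import *
go([0.595,-0.2285,.103],187.7)
c=robot.read_camera("side"); cv2.imwrite("pics/s1.png",c["color"][:,:,::-1])
E
```

```text
time_s: 13.25
eef_pos: [0.5976, -0.2279, 0.1422]
tool_rot: [0.0, -0.065, 0.998, -0.0]
wrist_force: [-0.4, -0.4, -6.3]
grip_width: 0.0106
t 13.25 eef [ 0.5976 -0.2279  0.1422] yaw -172.55 tilt 0.06 j [-0.43  0.43  1.67  0.    1.05 -2.13] F [-0.4 -0.4 -6.3] M [ 0.06 -0.05 -0.01] w 0.0106
 shift cm [ 0.27 -0.03  3.92]
 turn [-0.001  0.001 -0.004]
```

View pics/s1.png

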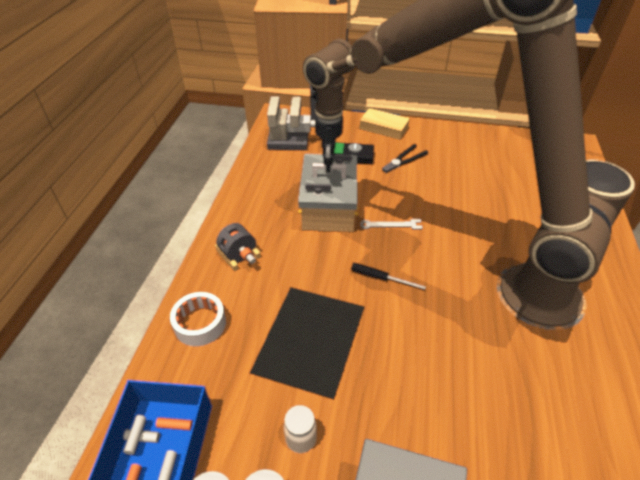

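The side view shows the cover at (330,180) clear of the case and level in the grip, with 6.3 N of weight (≈0.64 kg). The screws stayed in it. On to the mat.

```bash
python3 -m crank '[0,0,-1,0,0,0,0, 0,0,-2,0,0,0,0, 0,0,-2,0,0,0,0, 0,0,-2,0,0,0,0, 0,0,-1,0,0,0,0, 0,0,0,0,0,0,0]'
python3 - <<'E'
from h import *
go([0.561,0.240,.222],172.1)
E
```

```text
time_s: 13.8
eef_pos: [0.5995, -0.2287, 0.2252]
tool_rot: [0.003, -0.065, 0.998, -0.002]
wrist_force: [0.3, -0.5, -5.2]
grip_width: 0.0106
t 13.8 eef [ 0.5995 -0.2287  0.2252] yaw -172.55 tilt 0.43 j [-0.43  0.34  1.6   0.    1.19 -2.13] F [ 0.3 -0.5 -5.2] M [-0.05 -0.14  0.02] w 0.0106
 shift cm [-2.26 46.98  0.15]
 turn [-0.003  0.007  0.268]
```

```bash
python3 -m crank '[0,0.8,0,0,0,0,0, -0.1,1.5,0,0,0,0,0, -0.1,2.2,0,0,0,0,0, -0.15,2.8,0,0,0,0,0, -0.15,3,0,0,0,0,0, -0.15,3,0,0,0,0,0, -0.15,3,0,0,0,0,0, -0.15,3,0,0,0,0,0, -0.15,3,0,0,0,0,0, -0.15,3,0,0,0,0,0, -0.15,3,0,0,0,0,0, -0.15,3,0,0,0,0,0]'
python3 -m crank '[-0.15,3,0,0,0,0,0, -0.15,3,0,0,0,0,0, -0.15,3,0,0,0,0,0, -0.15,2.5,0,0,0,0,0, -0.1,2,0,0,0,0,0, 0,1.2,0,0,0,0,0, 0,0.7,0,0,0,0,0, 0,0.3,0,0,0,0,0, 0,0,0,0,0,0.06,0, 0,0,0,0,0,0.06,0, 0,0,0,0,0,0.06,0, 0,0,0,0,0,0.06,0]'
python3 -m crank '[0,0,0,0,0,0.028,0, 0,0,0,0,0,0,0, 0,0,0,0,0,0,0]'
python3 - <<'E'
from h import *
go([0.561,0.240,.0513],172.1)
c=robot.read_camera("side"); cv2.imwrite("pics/s2.png",c["color"][:,:,::-1])
c=robot.read_camera("top"); cv2.imwrite("pics/t2.png",c["color"][:,:,::-1])
E
```

```text
time_s: 14.8
eef_pos: [0.5693, 0.0874, 0.2188]
tool_rot: [-0.002, -0.065, 0.998, 0.0]
wrist_force: [0.1, -0.3, -6.7]
grip_width: 0.011
time_s: 15.8
eef_pos: [0.5584, 0.2398, 0.2205]
tool_rot: [-0.001, 0.057, 0.998, -0.001]
wrist_force: [0.1, 0.1, -5.3]
grip_width: 0.0107
time_s: 16.05
eef_pos: [0.5585, 0.2401, 0.2206]
tool_rot: [-0.0, 0.069, 0.998, -0.0]
wrist_force: [0.5, 0.1, -5.8]
grip_width: 0.0105
t 16.05 eef [0.5585 0.2401 0.2206] yaw 172.07 tilt 0.07 j [ 0.33  0.29  1.68 -0.    1.17 -1.1 ] F [ 0.5  0.1 -5.8] M [-0.01  0.02  0.03] w 0.0105
 shift cm [-0.26  0.04 16.93]
 turn [-0.001 -0.001 -0.001]
```

View pics/s2.png

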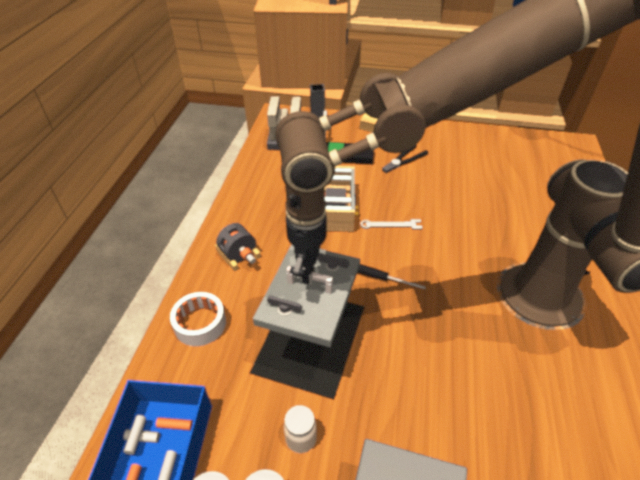

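View pics/t2.png

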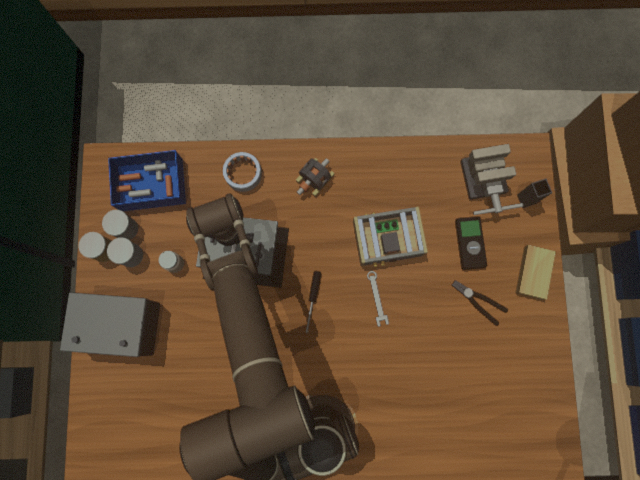

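The cover (about 315,295 in the side view, 240,250 in the top view) hangs level over the mat with its yaw matched. The bystanders are where they were. Lowering.

```bash
python3 -m crank '[0,0,1.0,0,0,0,0, 0,0,1.8,0,0,0,0, 0,0,2,0,0,0,0, 0,0,2,0,0,0,0, 0,0,2,0,0,0,0, 0,0,2,0,0,0,0, 0,0,1.8,0,0,0,0, 0,0,1.2,0,0,0,0, 0,0,0.7,0,0,0,0, 0,0,0.3,0,0,0,0, 0,0,0,0,0,0,0]'
python3 -m crank '[0,0,0.2,0,0,0,0, 0,0,0.2,0,0,0,0, 0,0,0.2,0,0,0,0, 0,0,0.2,0,0,0,0, 0,0,0.2,0,0,0,0, 0,0,0,0,0,0,0]'
```

```text
time_s: 17.07
eef_pos: [0.5585, 0.2412, 0.0725]
tool_rot: [-0.0, 0.069, 0.998, -0.0]
wrist_force: [0.1, -0.2, -6.3]
grip_width: 0.0106
time_s: 17.57
eef_pos: [0.5583, 0.2411, 0.0627]
tool_rot: [-0.0, 0.069, 0.998, -0.0]
wrist_force: [-0.6, 0.9, -6.0]
grip_width: 0.0105
```

```bash
python3 -m crank '[0,0,0.2,0,0,0,0, 0,0,0.2,0,0,0,0, 0,0,0.2,0,0,0,0, 0,0,0.2,0,0,0,0, 0,0,0,0,0,0,0]'
python3 -m crank '[0,0,0.1,0,0,0,0, 0,0,0.1,0,0,0,0, 0,0,0,0,0,0,0]'
python3 -m crank '[0,0,0.1,0,0,0,0, 0,0,0,0,0,0,0]'
```

```text
time_s: 17.98
eef_pos: [0.5582, 0.2411, 0.0544]
tool_rot: [-0.001, 0.069, 0.998, -0.0]
wrist_force: [0.2, -0.1, -5.2]
grip_width: 0.0111
time_s: 18.23
eef_pos: [0.5586, 0.2412, 0.0529]
tool_rot: [-0.0, 0.069, 0.998, -0.0]
wrist_force: [-0.5, -0.5, -5.7]
grip_width: 0.0107
time_s: 18.4
eef_pos: [0.5586, 0.2412, 0.0519]
tool_rot: [-0.0, 0.069, 0.998, -0.0]
wrist_force: [0.5, -0.2, -6.1]
grip_width: 0.0106
```

```bash
python3 -m crank '[0,0,0.1,0,0,0,0, 0,0,0,0,0,0,0]'
python3 -m crank '[0,0,0.1,0,0,0,0, 0,0,0,0,0,0,0]'
```

```text
time_s: 18.57
eef_pos: [0.5588, 0.2413, 0.0513]
tool_rot: [0.0, 0.069, 0.998, 0.0]
wrist_force: [-1.0, -0.7, -4.4]
grip_width: 0.0104
time_s: 18.73
eef_pos: [0.5589, 0.2413, 0.0513]
tool_rot: [-0.0, 0.069, 0.998, -0.0]
wrist_force: [-3.3, -0.2, 3.0]
grip_width: 0.011
```

Contact came at z = 0.0513, as predicted, and the wrist force went from −6 to +3 N. Releasing.

```bash
python3 -m crank '[0,0,0,0,0,0,1.3, 0,0,0,0,0,0,1.6, 0,0,0,0,0,0,2.5, 0,0,0,0,0,0,3.5, 0,0,0,0,0,0,4, 0,0,0,0,0,0,4]'
python3 -m crank '[0,0,-0.5,0,0,0,4, 0,0,-1,0,0,0,4, 0,0,-1.5,0,0,0,4, 0,0,-2,0,0,0,4, 0,0,-3,0,0,0,4, 0,0,-3,0,0,0,4, 0,0,-3,0,0,0,4, 0,0,-3,0,0,0,4, 0,0,-2,0,0,0,4, 0,0,-1,0,0,0,4, 0,0,0,0,0,0,4, 0,0,0,0,0,0,4]'
python3 - <<'E'
from h import *
go(None)
for n in ("side","top","wrist"):
    c=robot.read_camera(n); cv2.imwrite(f"pics/{n}3.png",c["color"][:,:,::-1]); w=cloud(c)
    C=np.array([.559,.239]); d=w[...,:2]-C
    m=(abs(d)<.14).all(-1)&(w[...,2]>.018)&(w[...,2]<.038); m=cv2.morphologyEx(m.astype(np.uint8),cv2.MORPH_OPEN,np.ones((3,3)))>0
    P=w[m]; r=rect(P); 
    A=np.c_[P[:,:2]-P[:,:2].mean(0),np.ones(len(P))]; k=np.linalg.lstsq(A,P[:,2],rcond=None)[0]
    print(n,r,"z",np.median(P[:,2]),"slope",k[:2])
E
```

```text
time_s: 19.23
eef_pos: [0.5589, 0.2413, 0.0501]
tool_rot: [0.0, 0.069, 0.998, 0.0]
wrist_force: [0.5, -0.4, 0.6]
grip_width: 0.0398
time_s: 20.23
eef_pos: [0.5585, 0.2412, 0.2502]
tool_rot: [0.0, 0.069, 0.998, 0.0]
wrist_force: [-1.0, 0.1, -0.5]
grip_width: 0.0401
t 20.23 eef [0.5585 0.2412 0.2502] yaw 172.09 tilt 0.03 j [ 0.34  0.26  1.66  0.    1.22 -1.1 ] F [-1.   0.1 -0.5] M [-0.01 -0.   -0.02] w 0.0401
side ((555.810546875, 241.97000122070312), (223.9757537841797, 161.951904296875), 82.13977813720703) z 0.02868788588190163 slope [ 0.00162675 -0.00267123]
top ((558.524658203125, 241.45376586914062), (222.65023803710938, 162.51878356933594), 82.88835906982422) z 0.028864012943694117 slope [ 0.0025815  -0.00052321]
wrist ((556.383056640625, 241.80650329589844), (221.48353576660156, 160.62747192382812), 82.15422821044922) z 0.02900430452769487 slope [6.56931883e-04 2.14877013e-06]
```

View pics/side3.png

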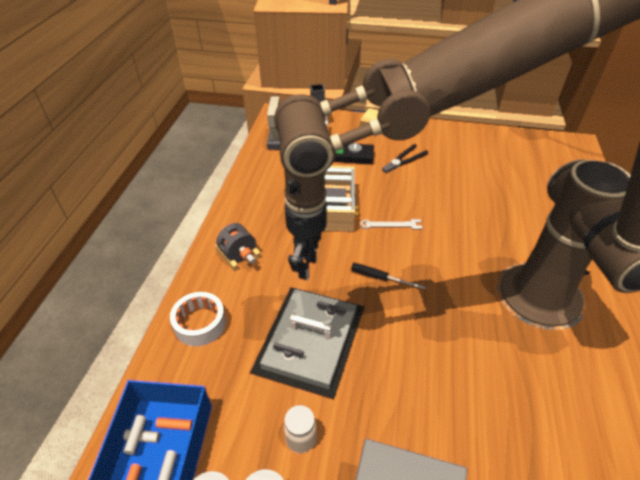

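View pics/wrist3.png

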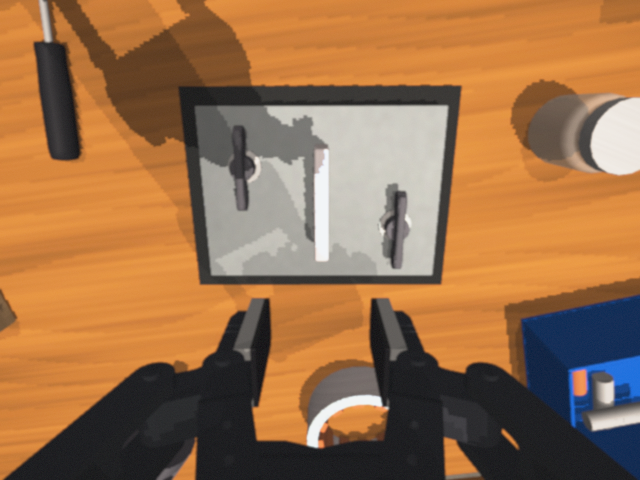

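The cover, at (310,340) in the side view and (320,195) in the wrist view, lies level on the mat with the black border showing all round. The top face is at 0.029 m, as it should be (5 + 24 mm). The gripper is clear above it. Handing in.

```bash
python3 -c "
from station import robot
robot.sign_off()"
```

```text
the job is handed in; nothing more can be done
```

The cover is off the case and lies flat, right way up, on the middle of the mat. I handed the job in at about 20 s of the 64 s allowed; the sign-off gave no verdict.

- **Screws:** I straddled each wing with the fingers and turned it counter-clockwise. The wrist camera then showed A and B at about 89° (1.56 rad), with the cover still on the case. A had not started tight: it already stood at about 0.43 rad.
- **Lift and placing:** I gripped the cover by the handle (about 6 N, 0.6 kg) and carried it level. I set it down slowly until the wrist force changed sign, then opened the fingers and raised the arm about 0.2 m clear.
- **Last checks:**
  - The cover's top face is at 0.029 m, as expected.
  - Its slope is under 0.004 in all three cameras.
  - Its centre is within about 4 mm of the mat's centre.
  - The wrist force is near zero.
- **Bystanders:** They look unmoved in the pictures, though I did not measure their positions.
- **Disagreements:** The cameras put the cover's centre 2–3 mm apart, and the grip width read about 10.5 mm on the 12 mm bar. Neither affected the result.

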